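Undo a spindle nut of unknown thread hand

ROBOT

A 6-joint arm with a two-finger parallel gripper is mounted at the origin on a cart in front of the work surface, level with it; the furniture and walls round the work are solid. World frame = base frame: x ahead of the robot, y to its left, z up, the work surface at z = 0. Lengths are in m, angles in rad, forces in N, time in s.
With the tool pointing down it reaches from about 0.2 to 0.875 m from the base axis. Payload 3.4 kg.
Tool frame: the origin (TCP) lies between the finger pads; the fingertips stand 25 mm ahead of it and the grasp point (between the pads) lies 6 mm ahead of it (r.nose_length is the z of the fingertips in the tool frame, in m); z points along the fingers, x is the direction in which the jaws open and shut, and the axes are right-handed (so a half turn about z gives the same grasp; the last joint's range is limited). The gripper opens to 94 mm and grips with 3 to 60 N. Pads are 16 mm wide; open, the fingers measure 119 mm over their backs; the gripper's body (75 mm by 177 mm) begins 78 mm behind the grasp point.
Start: joints at [-1.305, 0.276, 1.505, -0, 1.361, -0.121], TCP at [0.217, -0.533, 0.23] pointing down, gripper open.
Joint ranges: [-2.89, 2.89], [-0.75, 2.08], [0.22, 2.7], [-1.18, 4.32], [0.11, 2.71], [-2.7, 2.7]. Speed limits (rad/s): [2.57, 2.57, 3.14, 3.14, 3.14, 3.14].

INTERFACE

Orientations are given as a unit quaternion [w, x, y, z].
In Python, from plant import r, gripper_to, inverse_kinematics, vision, models, telemetry gives the robot as it stands. Calls block until the motion is done:
- r.move_to(position, orientation): joint-space move of the TCP to a pose.
- r.move_l(position, rot=None, vel=0.15, guard=None): straight line of the TCP; rot=None keeps the orientation; vel is the mean speed in m/s. With guard (N) it stops when the force on the tool has changed by that much, and returns True; else False.
- r.movej(angles): joint-space move.
- gripper_to(opening, f_grip=None): finger opening in m; f_grip is the grip in N (None keeps the last); returns when the fingers have stopped.
- r.hold(seconds).
- inverse_kinematics(position, orientation): joint angles nearest the present ones, or None.
- vision.snapshot(name): name is "side" or "top"; returns the picture (480x640x3 uint8, red, green, blue); there is no depth.
- vision.get_calibration(name): a dict with "fx", "fy", "cx", "cy" (pixels), "position" and "orientation" of the camera in the world. Camera axes: x right, y down, z forward; pixel columns grow to the right and rows downward; lengths in m; the calibration is good to about 2 mm. A picture is of the moment at which its call begins. get_calibration takes no time and is no camera call.
A pose or a line that the arm cannot do raises r.PlanningError and nothing moves.
- r.sign_off(): hands the job in, once; it reports no verdict.
Trained networks look in the newest picture that a camera, given by its name, has taken for a name from the list of things; names that differ only in an ending like _2 or _b are one class to them, and where a whole thing is asked for, a point or a joint stands for the part that bears it (a point fixed in the world has none). Each returns a list of dicts, best first, with "score" (0 to 1); they miss things now and then, are a little off and sometimes report something else, mostly with a low value. They report only what shows in the picture. A call takes as long as a camera call. They do not tell look-alikes from the thing itself.
- models.boxes_of(thing, camera): "at" ([x, y, z] in m, in world coordinates, good to about 4 mm: the middle of the surface that is visible of it).
- models.regions_of(thing, camera): "pixels" (480x640 bool, what is visible of it).
- models.mark_of(thing, camera): "at" ([x, y, z] in m, in world coordinates, good to about 4 mm: a listed point, or the origin of a listed thing).
Readings, each from a call of its own:
- telemetry.current_t(): time.
- telemetry.current_joints(): joint angles.
- telemetry.current_dq(): joint speeds.
- telemetry.current_joint_efforts(): joint torques, N m.
- telemetry.current_ee_pos(): TCP position.
- telemetry.current_tool_rot(): TCP orientation.
- telemetry.current_wrist_force(): force on the tool from outside, world axes, zero at the start.
- telemetry.current_torque(): the same for the moment, N m.
- telemetry.current_opening(): finger opening in m.
Only numpy, scipy, OpenCV 4.12 (cv2) and the standard library are available. Lean on these libraries where they do the work, as an engineer would, in place of code of your own. Each camera call takes 0.05 s, during which the arm holds its last target.

TASK

Take the hexagon cap nut off the spindle with the larger cutterhead and stand it gently, open end down, in the middle of the round parts dish. The two spindles are geared to turn opposite ways, so one nut has a left-hand and the other a right-hand thread, and nothing shows which is which: feel gently both ways and turn only the way that loosens, without tightening the nut hard onto the cutterhead or forcing it off its thread. Leave the other nut and the things lying round about alone.

Things in the scene. Friction and masses are not known exactly. Their poses are not given: they have to be found in the camera images.
- nut_big_mid (a point): Middle of the steel hexagon cap nut on the larger cutterhead: 42 mm across flats, 36 mm high (low dome on top to 40 mm), open below; point on its axis 18 mm above its underside. Its x axis runs to a corner, flats face 30, 90, 150.. deg from x. Pegs inside ride a coarse thread: loosened, it has about 0.4 rad of free play, then climbs 20 mm a turn; after about 2.5 rad in all the pegs are out of the thread and it lifts straight off. 0.45 kg
- nut_small_mid (a point): Middle of the same kind of nut on the smaller cutterhead; its thread has the other hand. To be left alone
- cutter_big: Larger aluminium cutterhead (84 mm across, 32 mm high, four knives), fixed; origin at the centre of its underside, z up the spindle axis, x parallel to the seated nut's x. A 47 mm steel collar on top, 37 mm above the origin, is the nut's seat. The spindle ends 61 mm above the origin. Tightening is felt at once as a springy moment, 0.1 to 0.2 N m after 0.25 rad; by 0.4 to 0.5 rad the thrust passes the 60 N the collar may bear
- cutter_small: Smaller cutterhead (60 mm across, same heights) on the other spindle, fixed; origin at the centre of its underside
- head: Fixed geared moulding head: grey oval gear case 112 x 262 mm on a 150 x 310 mm plate, cover top 70 mm up, motor behind (+x, to 175 mm, 100 mm high). Origin on the worktop between the spindles; these stand at y = +75 and -75 mm in its frame. Either cutterhead and either thread hand may be on either side; spindles are locked
- dish_in (a point): Centre of the floor (4 mm above the worktop) of the fixed round steel parts dish: floor 100 mm across, rim 128 mm across and 18 mm high, so open the fingers only a little when letting go inside it
- tape_measure: Bystander: tape measure, 36 x 99 x 66 mm, loose; origin at its underside
- bench_brush: Bystander: bench brush, 38 x 288 x 67 mm, loose; origin at its underside
- wedge: Bystander: hardwood wedge, 34 x 120 x 24 mm, loose; origin at its underside
Mind the look-alikes: they are no part of the job. What is shaped like the part that bears nut_big_mid but turquoise is not meant. Leave any turquoise look-alike of the part that bears dish_in alone.

How it is judged:
On the way, in this order (a step that is already met when the one before it is completed fails the run):
1. the nut has been turned about a quarter turn or more and has climbed its thread by 2.5 to 7 mm, still round its spindle (z of nut_big_mid in the frame of cutter_big between 0.0575 and 0.062 m and angle between the x axis of nut_big_mid and the x axis of cutter_big, either way round above 1.15 rad and horizontal distance between nut_big_mid and cutter_big below 0.004 m), for 0.1 s.
2. the nut is lifted clear of the spindle (z of nut_big_mid in the frame of cutter_big above 0.085 m), for 0.1 s.
At the end, for the whole second after the job is handed in: the larger cutterhead's nut stands upright (within 0.1 rad), open end down, at rest on the floor of the parts dish, its axis within 32 mm of the middle of the dish, and is let go (horizontal distance between nut_big_mid and dish_in below 0.032 m and z of nut_big_mid in the frame of dish_in between 0.015 and 0.021 m and angle between nut_big_mid's own z axis and vertical below 0.1 rad and linear speed of nut_big below 0.02 m/s); the robot touches nothing.
It fails at once if the nut is dropped into the dish (falls faster than 0.4 m/s close over its floor) (horizontal distance between nut_big_mid and dish_in below 0.06 m and z of nut_big_mid in the frame of dish_in below 0.045 m and linear speed of nut_big above 0.4 m/s).
It fails at once if the nut is tightened or pressed onto the collar of the cutterhead with more than 60 N (contact force between nut_big and cutter_big above 60 N).
It fails at once if the other nut is shifted by more than 3 mm or turned by more than 0.3 rad (distance of nut_small_mid from where it was at the start of the episode above 0.003 m or angle between the x axis of nut_small_mid and the x axis of cutter_small, either way round above 0.3 rad).
It fails at once if a bystander (tape measure, bench brush, wedge) is moved more than 20 mm (distance of any of tape_measure, bench_brush, wedge from where it was at the start of the episode above 0.02 m).
It also fails if it takes over 61 s, if anything falls off the work surface, if the arm or the gripper's body presses on something with over 40 N, if the wrist force passes 120 N, or if a joint passes its speed limit or range.

## Working session

There is one attempt and no reset: what is moved stays moved. The work goes in short steps, each a Python script; the robot and the scene stay as the last script left them, time stands still between calls to the robot, and variables do not carry over. Pictures are saved under pics/ and viewed, and the job is handed in when it is done.

```bash
ls; mkdir -p pics; python3 - <<'E'
from plant import r, vision, telemetry
import cv2
print(telemetry.current_t())
for n in("side","top"):
    im=vision.snapshot(n); cv2.imwrite(f"pics/{n}0.png",im[:,:,::-1]); print(n,vision.get_calibration(n))
print(telemetry.current_t(), telemetry.current_opening(), r.nose_length)
E
```

```text
pics
0.0
side {'fx': 516.8857153683224, 'fy': 516.8857153683224, 'cx': 327.131656614903, 'cy': 244.3870684087298, 'position': array([ 0.35772955, -0.37225482,  0.96008506]), 'orientation': array([-0.31448935,  0.93897879, -0.1321776 ,  0.04409482])}
top {'fx': 469.66567620033567, 'fy': 469.66567620033567, 'cx': 313.69903623555894, 'cy': 240.45988302911866, 'position': array([0.42488541, 0.20631266, 1.25564056]), 'orientation': array([-0.03899674,  0.71415   , -0.69849144,  0.02405693])}
0.1 0.0938963620080883 0.025
```

View pics/side0.png

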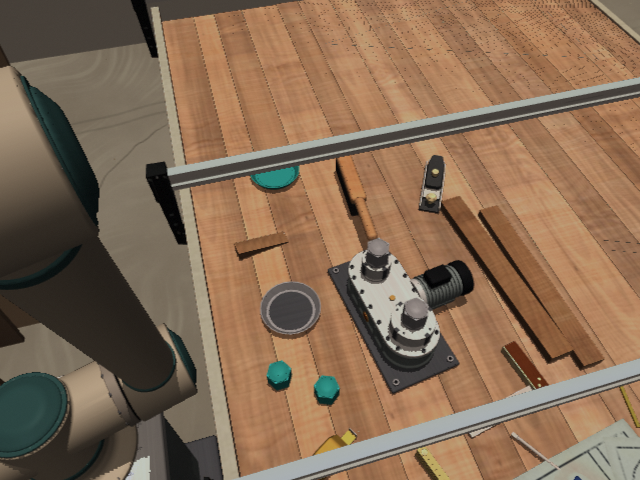

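View pics/top0.png

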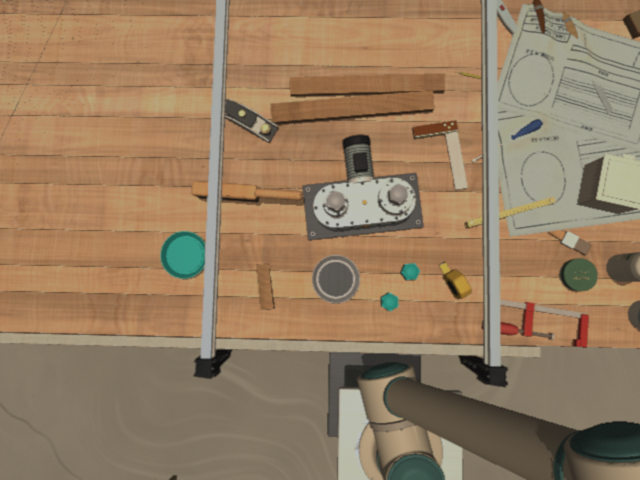

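The side picture shows the gear head with the small cutter at (377,255) and the larger one, with the big nut, at (415,315). The grey dish is at (291,309), with turquoise nuts and a turquoise dish as decoys. Two raised rails run along x: at columns 216 and 491 in the top view. Next I measure.

```bash
cat > h.py <<'E'
import numpy as np, cv2
from scipy.spatial.transform import Rotation as R
from plant import r, gripper_to, inverse_kinematics, vision, models, telemetry
def cal(n):
    c=vision.get_calibration(n); w,x,y,z=c['orientation']
    return c,R.from_quat([x,y,z,w]).as_matrix(),np.array(c['position'])
def ray(n,u,v):
    c,M,p=cal(n); d=M@np.array([(u-c['cx'])/c['fx'],(v-c['cy'])/c['fy'],1]); return p,d/np.linalg.norm(d)
def onz(n,u,v,z):
    p,d=ray(n,u,v); return p+d*(z-p[2])/d[2]
def proj(n,P):
    c,M,p=cal(n); q=(np.atleast_2d(P)-p)@M; return np.c_[c['fx']*q[:,0]/q[:,2]+c['cx'],c['fy']*q[:,1]/q[:,2]+c['cy']]
def tri(a,b):
    p,d=ray(*a);q,e=ray(*b); s=np.linalg.lstsq(np.c_[d,-e],q-p,rcond=None)[0]
    A=p+d*s[0];B=q+e*s[1]; return (A+B)/2,np.linalg.norm(A-B)
E
python3 - <<'E'
from h import *
np.set_printoptions(precision=4,suppress=True)
for n in("side","top"):
    vision.snapshot(n)
    for t in ["nut_big_mid","nut_small_mid","cutter_big","cutter_small","head","dish_in","tape_measure","bench_brush","wedge"]:
        print(n,t,[(np.round(d['at'],4),round(d['score'],2)) for d in models.mark_of(t,n)[:4]])
# rails: line planes from each camera
def line(n,a,b):
    p,d1=ray(n,*a);_,d2=ray(n,*b); N=np.cross(d1,d2); return p,N/np.linalg.norm(N)
def isect(l1,l2):
    (p,N),(q,K)=l1,l2; d=np.cross(N,K); d/=np.linalg.norm(d)
    x=np.linalg.lstsq(np.array([N,K,d]),np.array([N@p,K@q,0]),rcond=None)[0]; return x,d
print(isect(line("side",(175,178),(640,90)),line("top",(222,0),(208,350))))
print(isect(line("side",(230,478),(640,370)),line("top",(490,0),(490,350))))
print(telemetry.current_t())
E
```

```text
side nut_big_mid [(array([0.6429, 0.0319, 0.133 ]), 0.97), (array([ 0.4588, -0.0228,  0.0194]), 0.78), (array([0.3819, 0.0366, 0.0224]), 0.64)]
side nut_small_mid [(array([0.6201, 0.1819, 0.1304]), 0.65), (array([0.4403, 0.1726, 0.0074]), 0.57)]
side cutter_big [(array([0.6402, 0.0331, 0.0816]), 0.9)]
side cutter_small [(array([0.6187, 0.1807, 0.0801]), 0.58)]
side head [(array([0.6266, 0.1085, 0.003 ]), 0.96), (array([0.6204, 0.1809, 0.0821]), 0.71)]
side dish_in [(array([0.4381, 0.1753, 0.0056]), 0.93), (array([0.4886, 0.574 , 0.0045]), 0.66)]
side tape_measure [(array([ 0.4417, -0.1296, -0.0021]), 0.9), (array([0.6409, 0.0341, 0.0776]), 0.42)]
side bench_brush [(array([ 0.6565,  0.4082, -0.0006]), 0.9)]
side wedge [(array([0.413 , 0.3598, 0.0008]), 0.97)]
top nut_big_mid [(array([0.6392, 0.0349, 0.1328]), 0.78), (array([0.3792, 0.0356, 0.0203]), 0.62), (array([ 0.4592, -0.0161,  0.0181]), 0.49)]
top nut_small_mid [(array([0.623 , 0.1827, 0.1306]), 0.7)]
top cutter_big [(array([0.641 , 0.0343, 0.0797]), 0.83)]
top cutter_small [(array([0.6205, 0.1808, 0.0809]), 0.72)]
top head [(array([ 0.6304,  0.1066, -0.0035]), 0.59)]
top dish_in [(array([0.4912, 0.5782, 0.0021]), 0.89), (array([0.4296, 0.173 , 0.0084]), 0.81)]
top tape_measure [(array([ 0.4431, -0.1301,  0.0014]), 0.63)]
top bench_brush [(array([ 0.655 ,  0.408 , -0.0009]), 0.56), (array([0.6165, 0.1781, 0.0794]), 0.56)]
top wedge [(array([ 0.4125,  0.3642, -0.0015]), 0.72)]
(array([-0.0002,  0.4663,  0.1662]), array([ 0.9998,  0.0064, -0.0168]))
(array([ 0.0033, -0.161 ,  0.1967]), array([ 0.9991, -0.0225, -0.0352]))
1.1
```

```bash
python3 - <<'E'
import cv2
a=cv2.imread('pics/side0.png')[220:400,250:480]; cv2.imwrite('pics/side0c.png',cv2.resize(a,None,fx=3.4,fy=3.3,interpolation=cv2.INTER_CUBIC))
a=cv2.imread('pics/top0.png')[130:330,280:500]; cv2.imwrite('pics/top0c.png',cv2.resize(a,None,fx=3,fy=3,interpolation=cv2.INTER_CUBIC))
E
```

```text
(no output)
```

View pics/side0c.png

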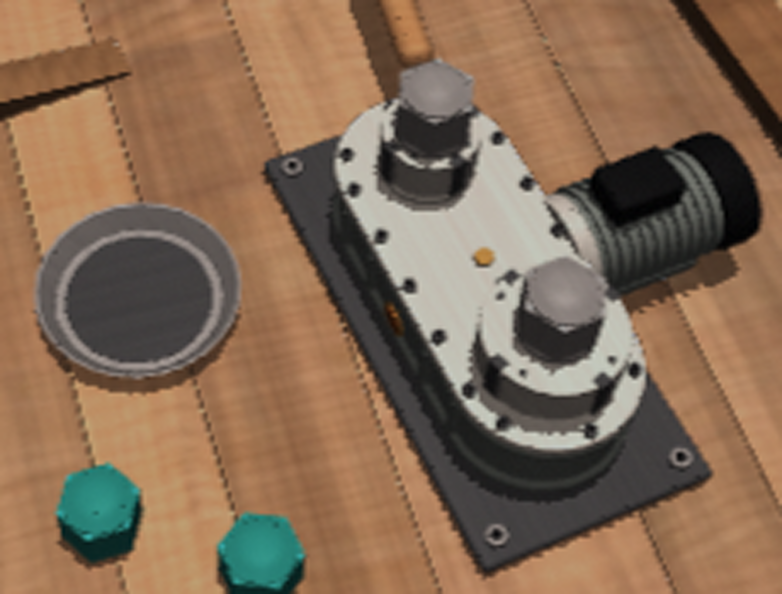

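View pics/top0c.png

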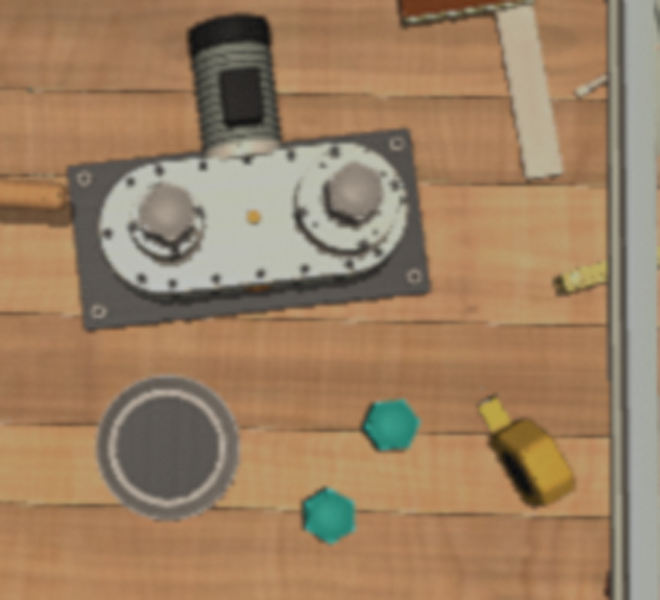

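Both views agree: big nut at about (0.641, 0.034, 0.133), dish at (0.434, 0.174), and rails at about z 0.17–0.20, y −0.16 and 0.46. I'll refine the nut's pose and yaw with a silhouette fit in both views.

```bash
cat > fit.py <<'E'
from h import *
from scipy.optimize import minimize
np.set_printoptions(precision=4,suppress=True)
def regs(t,n,P):
    vision.snapshot(n); u=proj(n,P)[0]
    for d in models.regions_of(t,n):
        m=d['pixels']; ys,xs=np.nonzero(m)
        if len(xs) and np.hypot(xs.mean()-u[0],ys.mean()-u[1])<25: return m
    return None
def hexmask(n,x,y,z,yaw,S=8,dome=True,box=None):
    a=yaw+np.arange(6)*np.pi/3; Rr=.021/np.cos(np.pi/6)
    ring=np.c_[x+Rr*np.cos(a),y+Rr*np.sin(a)]
    pts=np.r_[np.c_[ring,np.full(6,z-.018)],np.c_[ring,np.full(6,z+.0165)]]
    b=np.arange(24)*np.pi/12; pts=np.r_[pts,np.c_[x+.018*np.cos(b),y+.018*np.sin(b),np.full(24,z+.019)]]
    u=(proj(n,pts)+.5-np.array(box[:2]))*S
    h=cv2.convexHull(u.astype(np.float32)); im=np.zeros((box[3]*S,box[2]*S),np.uint8)
    cv2.fillPoly(im,[np.round(h).astype(np.int32)],1)
    return cv2.resize(im.astype(np.float32),(box[2],box[3]),interpolation=cv2.INTER_AREA)
def fit(masks,P0,yaws,fixz=None,offs=False):
    boxes={};T={}
    for n,m in masks.items():
        u=proj(n,P0)[0].astype(int); boxes[n]=(u[0]-30,u[1]-30,60,60); T[n]=m[u[1]-30:u[1]+30,u[0]-30:u[0]+30].astype(np.float32)
    def cost(p):
        return sum(np.abs(hexmask(n,p[0],p[1],p[2],p[3],box=boxes[n])-T[n]).sum() for n in masks)
    res=[]
    for y in yaws:
        s=minimize(cost,[*P0,y],method='Nelder-Mead',options=dict(initial_simplex=np.array([[*P0,y]]+[[*(np.array(P0)+.004*np.eye(3)[i]),y] for i in range(3)]+[[*P0,y+.15]]),xatol=1e-4,fatol=.05))
        res.append((s.fun,s.x))
    return sorted(res,key=lambda a:a[0])
E
python3 - <<'E'
from fit import *
P0=[.641,.034,.134]
M={n:regs("nut_big_mid",n,P0) for n in("side","top")}
for n,m in M.items():
    print(n,m.sum()); im=vision.snapshot(n)[:,:,::-1].copy(); u=proj(n,P0)[0].astype(int)
    np.save(f'm_{n}.npy',m)
    c=cv2.findContours(m.astype(np.uint8),cv2.RETR_EXTERNAL,cv2.CHAIN_APPROX_NONE)[0]
    a=im[u[1]-30:u[1]+30,u[0]-30:u[0]+30]; b=a.copy(); cv2.drawContours(b,c,-1,(0,0,255),1,offset=(30-int(u[0]),30-int(u[1])))
    cv2.imwrite(f'pics/m_{n}.png',cv2.resize(np.hstack([a,b]),None,fx=6,fy=6,interpolation=cv2.INTER_NEAREST))
ys=np.arange(6)*np.pi/18
for f in fit(M,P0,ys): print('both',f[0],f[1],np.degrees(f[1][3])%60)
for n in M:
  for f in fit({n:M[n]},P0,ys)[:3]: print(n,f[0],f[1],np.degrees(f[1][3])%60)
print(telemetry.current_t())
E
```

```text
side 654
top 344
both 64.078125 [0.6406 0.0333 0.1323 0.1365] 7.818014145684086
both 64.78125 [0.6405 0.0332 0.133  0.1494] 8.560905678936559
both 65.0 [0.6404 0.0331 0.1331 1.17  ] 7.038864869776532
both 65.09375 [0.6405 0.0333 0.1328 0.1327] 7.605626016675637
both 66.1875 [0.6405 0.0333 0.1325 1.1566] 6.266583405261429
both 66.5 [0.6404 0.0328 0.1333 0.1345] 7.708086806001233
side 29.75 [0.6413 0.0356 0.1281 0.1185] 6.788946434476905
side 31.296875 [0.6396 0.033  0.1332 0.1147] 6.5711317551736395
side 31.328125 [0.6397 0.0332 0.1328 0.1147] 6.570415207274583
top 18.203125 [0.6396 0.0345 0.1437 0.1376] 7.881832931012403
top 18.25 [0.6403 0.0341 0.1408 0.1415] 8.108569624695864
top 19.3125 [0.641  0.0335 0.1373 0.1285] 7.360126547069817
1.4
```

View pics/m_side.png

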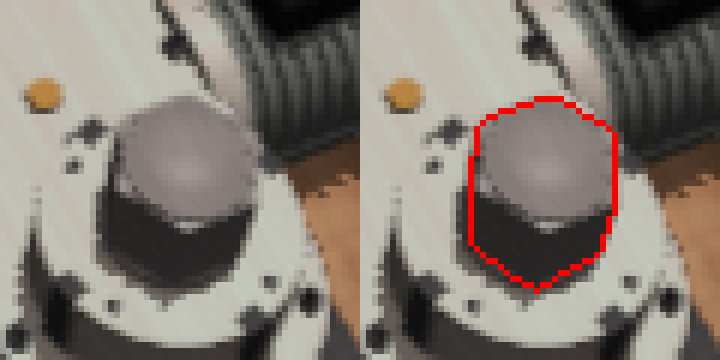

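```bash
python3 - <<'E'
from h import *
q=telemetry.current_tool_rot(); print(q, R.from_quat([q[1],q[2],q[3],q[0]]).as_matrix().round(3))
# planned grasps: jaw x along 30+60k deg + 7.5
for k in range(6):
    a=np.radians(7.5+30+60*k)
    M=np.array([[np.cos(a),np.sin(a),0],[np.sin(a),-np.cos(a),0],[0,0,-1]]).T
    M=np.c_[[np.cos(a),np.sin(a),0],[np.sin(a),-np.cos(a),0],[0,0,-1]]
    x,y,z,w=R.from_matrix(M).as_quat()
    for P in ([.6405,.0335,.146],[.6405,.0335,.24],[.434,.174,.03]): print(k,np.degrees(a).round(1),P,np.round(inverse_kinematics(P,[w,x,y,z]),3) if inverse_kinematics(P,[w,x,y,z]) is not None else None)
# rails edges via known images
print(proj("top",[[.3,-.17,.2],[.64,.034,.133],[.434,.174,.004]]), onz("top",490,200,.17),onz("top",490,200,.2),onz("top",479,200,.17))
E
```

```text
[ 3.81671966e-05  8.29820210e-01 -5.58030838e-01  2.83789143e-05] [[ 0.377 -0.926  0.   ]
 [-0.926 -0.377 -0.   ]
 [ 0.     0.    -1.   ]]
0 37.5 [0.6405, 0.0335, 0.146] [-0.056  0.428  1.486 -0.     1.228 -0.711]
0 37.5 [0.6405, 0.0335, 0.24] [-0.056  0.372  1.338 -0.     1.432 -0.711]
0 37.5 [0.434, 0.174, 0.03] [ 0.232  0.329  2.016 -0.     0.797 -0.422]
1 97.5 [0.6405, 0.0335, 0.146] [-0.056  0.428  1.486 -0.     1.228 -1.758]
1 97.5 [0.6405, 0.0335, 0.24] [-0.056  0.372  1.338 -0.     1.432 -1.758]
1 97.5 [0.434, 0.174, 0.03] [ 0.232  0.329  2.016 -0.     0.797 -1.469]
2 157.5 [0.6405, 0.0335, 0.146] None
2 157.5 [0.6405, 0.0335, 0.24] None
2 157.5 [0.434, 0.174, 0.03] [ 0.232  0.329  2.016 -0.     0.797 -2.517]
3 217.5 [0.6405, 0.0335, 0.146] [-0.056  0.428  1.486 -0.     1.228  2.431]
3 217.5 [0.6405, 0.0335, 0.24] [-0.056  0.372  1.338 -0.     1.432  2.431]
3 217.5 [0.434, 0.174, 0.03] None
4 277.5 [0.6405, 0.0335, 0.146] [-0.056  0.428  1.486 -0.     1.228  1.384]
4 277.5 [0.6405, 0.0335, 0.24] [-0.056  0.372  1.338 -0.     1.432  1.384]
4 277.5 [0.434, 0.174, 0.03] [ 0.232  0.329  2.016 -0.     0.797  1.672]
5 337.5 [0.6405, 0.0335, 0.146] [-0.056  0.428  1.486 -0.     1.228  0.337]
5 337.5 [0.6405, 0.0335, 0.24] [-0.056  0.372  1.338 -0.     1.432  0.337]
5 337.5 [0.434, 0.174, 0.03] [ 0.232  0.329  2.016 -0.     0.797  0.625]
[[493.26852579 343.60745338]
 [396.4964823  194.74676344]
 [335.43523399 279.41557083]] [ 0.62472658 -0.1767174   0.17      ] [ 0.61920428 -0.16613296  0.2       ] [ 0.62423197 -0.15136107  0.17      ]
```

The mask follows the nut, and the fitted yaw is about 7.5° in both views. The fit's nut mid z is 0.133; the text heights imply 0.135. I'll lift, cross the rail high up, and come down over the nut with j6 near mid-range.

```bash
cat >> h.py <<'E'
np.set_printoptions(precision=4,suppress=True)
def qd(a):
    M=np.c_[[np.cos(a),np.sin(a),0],[np.sin(a),-np.cos(a),0],[0,0,-1]]
    x,y,z,w=R.from_matrix(M).as_quat(); return [w,x,y,z]
def yaw():
    w,x,y,z=telemetry.current_tool_rot(); M=R.from_quat([x,y,z,w]).as_matrix(); return np.arctan2(M[1,0],M[0,0])
def st(s=''):
    print(s,'t%.2f'%telemetry.current_t(),'p',np.array(telemetry.current_ee_pos()),'yaw %.4f'%yaw(),'F',np.array(telemetry.current_wrist_force()).round(2),'T',np.array(telemetry.current_torque()).round(3),'op %.4f'%telemetry.current_opening())
E
python3 - <<'E'
from h import *
p=telemetry.current_ee_pos()
r.move_l([p[0],p[1],.38],vel=.25); st()
a=np.radians(-22.5)
r.move_to([.6405,.0335,.30],qd(a)); st()
r.move_l([.6405,.0335,.20],vel=.15); st()
r.hold(.2); st()
for n in("side","top"):
    im=vision.snapshot(n); cv2.imwrite(f"pics/{n}1.png",im[:,:,::-1])
    u=proj(n,[.64,.034,.16])[0].astype(int); c=im[u[1]-100:u[1]+100,u[0]-100:u[0]+100,::-1]; cv2.imwrite(f"pics/{n}1c.png",cv2.resize(c,None,fx=3,fy=3))
E
python3 -c "
import cv2,numpy as np
cv2.imwrite('pics/c1.png',np.hstack([cv2.resize(cv2.imread(f'pics/{n}1c.png'),(400,400)) for n in('side','top')]))"
```

```text
t2.15 p [ 0.2167 -0.5321  0.3788] yaw -1.1840 F [-0.12  0.46 -0.21] T [-0.011 -0.008  0.042] op 0.0940
 t4.67 p [0.6406 0.0324 0.3001] yaw -0.3941 F [ 0.43 -0.39 -0.03] T [-0.028 -0.05  -0.003] op 0.0941
 t5.49 p [0.6412 0.0333 0.2009] yaw -0.3930 F [-0.12 -0.12  0.73] T [-0.084 -0.079  0.009] op 0.0940
 t5.69 p [0.6412 0.0335 0.2013] yaw -0.3927 F [0.29 0.1  0.56] T [-0.077 -0.072  0.009] op 0.0936
```

View pics/c1.png

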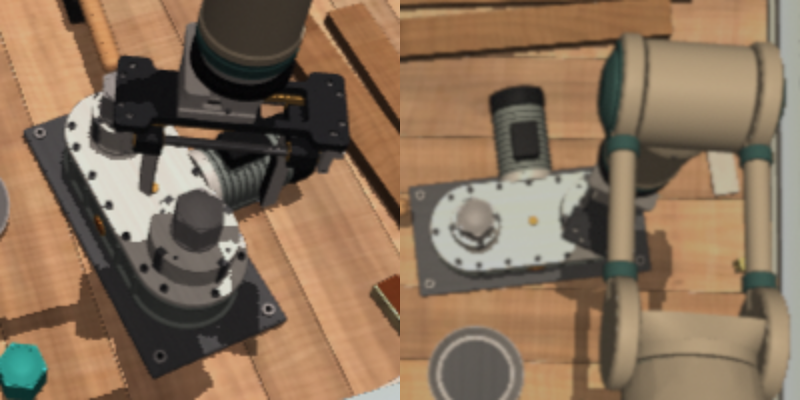

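The gripper is over the nut with clear space around it. Now I descend with a guard and close lightly.

```bash
python3 - <<'E'
from h import *
print(r.move_l([.6405,.0335,.146],vel=.06,guard=6)); r.hold(.2); st('down')
gripper_to(.056,10); st('pre')
im=vision.snapshot("side"); u=proj("side",[.64,.034,.14])[0].astype(int)
cv2.imwrite("pics/s2.png",cv2.resize(im[u[1]-50:u[1]+50,u[0]-60:u[0]+60,::-1],None,fx=5,fy=5))
gripper_to(.038,8); r.hold(.2);st('grip')
im=vision.snapshot("side")
cv2.imwrite("pics/s3.png",cv2.resize(im[u[1]-50:u[1]+50,u[0]-60:u[0]+60,::-1],None,fx=5,fy=5))
E
```

```text
False
down t7.04 p [0.6408 0.0335 0.1465] yaw -0.3927 F [-0.09  0.15  0.41] T [-0.073 -0.041 -0.002] op 0.0938
pre t7.79 p [0.6405 0.0335 0.146 ] yaw -0.3927 F [-0.07  0.17  0.27] T [-0.054 -0.065  0.002] op 0.0562
grip t8.42 p [0.6405 0.0335 0.146 ] yaw -0.3927 F [ 0.28 -0.15 -0.58] T [-0.093 -0.039  0.02 ] op 0.0416
```

View pics/s3.png

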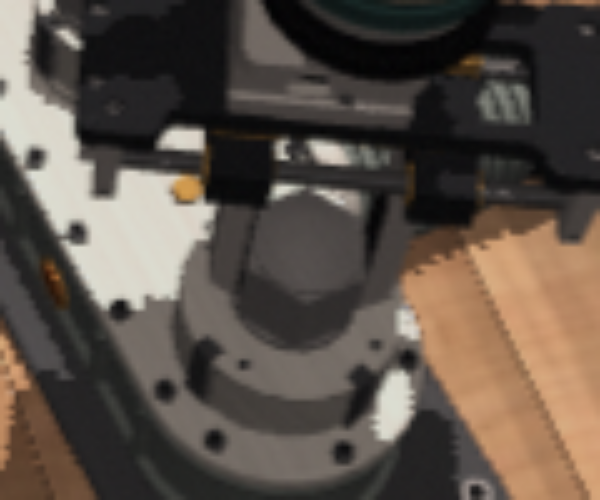

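The opening reads 41.6 mm, so the pads sit on the flats of the 42 mm nut. Now I feel both ways in small steps.

```bash
python3 - <<'E'
from h import *
gripper_to(.036,20); P=[.6405,.0335,.146]; a0=np.radians(-22.5)
def rd(s):
    Ts=[];Fs=[]
    for _ in range(5):
        r.hold(.02); Ts.append(telemetry.current_torque()); Fs.append(telemetry.current_wrist_force())
    print(s,'t%.2f yaw %.3f'%(telemetry.current_t(),yaw()-a0),'F',np.mean(Fs,0).round(2),'T',np.mean(Ts,0).round(3),'op %.4f'%telemetry.current_opening()); return np.mean(Ts,0)[2]
T0=rd('0')
stop={1:0,-1:0}
for s in(1,-1):
    for d in(.07,.14,.21):
        r.move_l(P,qd(a0+s*d)); T=rd('%+.2f'%(s*d))
        if abs(T-T0)>.15: break
    r.move_l(P,qd(a0)); rd('back')
E
```

```text
0 t8.77 yaw 0.000 F [ 0.37 -0.27 -0.16] T [-0.047 -0.103  0.016] op 0.0419
+0.07 t9.10 yaw 0.069 F [0.44 0.02 0.07] T [-0.019 -0.099  0.118] op 0.0419
+0.14 t9.43 yaw 0.139 F [-0.49  0.04 -0.15] T [-0.013 -0.052  0.167] op 0.0420
back t9.81 yaw 0.001 F [-0.11  0.38 -0.11] T [-0.013 -0.066 -0.022] op 0.0418
-0.07 t10.14 yaw -0.068 F [-0.43 -0.13 -0.1 ] T [-0.032 -0.03  -0.031] op 0.0415
-0.14 t10.47 yaw -0.138 F [-0.15 -0.08  0.17] T [-0.029 -0.036 -0.012] op 0.0422
-0.21 t10.81 yaw -0.208 F [ 0.14  0.   -0.31] T [-0.037 -0.024 -0.021] op 0.0419
back t11.25 yaw -0.001 F [-0.02  0.55  0.19] T [-0.035 -0.023  0.02 ] op 0.0418
```

Turning + gives a springy moment: 0.12 N m at 0.07 rad and 0.17 at 0.14. Turning − stays flat at the noise level to 0.21 rad. So + tightens and − (clockwise from above) loosens. The reported sign is not that of a reaction on the tool, so I go by the stiffness and will check it further on. I'll regrip 60° round to give j6 room, then loosen with z following the thread.

```bash
cat >> h.py <<'E'
def rd(s,ref=0,n=4):
    Ts=[];Fs=[]
    for _ in range(n):
        r.hold(.02); Ts.append(telemetry.current_torque()); Fs.append(telemetry.current_wrist_force())
    F=np.mean(Fs,0);T=np.mean(Ts,0)
    print(s,'t%.2f yaw %.3f z %.4f'%(telemetry.current_t(),yaw()-ref,telemetry.current_ee_pos()[2]),'F',F.round(2),'T',T.round(3),'op %.4f'%telemetry.current_opening()); return F,T
E
python3 - <<'E'
from h import *
P=[.6405,.0335,.146]; a0=np.radians(-22.5); b0=a0+np.pi/3
gripper_to(.057); r.move_l(P,qd(b0)); gripper_to(.036,25); rd('regrip',b0)
for th in(.15,.3,.4,.5,.6,.7):
    P[2]=.146+max(0,th-.45)*.02/(2*np.pi)
    r.move_l(P,qd(b0-th)); F,T=rd('%.2f'%th,b0)
    if abs(T[2])>.35 or np.linalg.norm(F)>12: print('stop'); break
print(np.array(telemetry.current_joints()))
im=vision.snapshot("side"); u=proj("side",[.64,.034,.14])[0].astype(int)
cv2.imwrite("pics/s4.png",cv2.resize(im[u[1]-50:u[1]+50,u[0]-60:u[0]+60,::-1],None,fx=5,fy=5))
E
```

```text
regrip t13.37 yaw -0.000 z 0.1460 F [-1.03 -0.71  0.38] T [-0.154  0.032 -0.016] op 0.0417
0.15 t13.73 yaw -0.148 z 0.1460 F [-0.31 -0.13  0.27] T [-0.118 -0.015 -0.022] op 0.0419
0.30 t14.10 yaw -0.297 z 0.1460 F [-0.25 -0.36  0.23] T [-0.115 -0.049  0.017] op 0.0416
0.40 t14.42 yaw -0.397 z 0.1460 F [-0.99 -0.97  0.35] T [-0.194  0.02   0.   ] op 0.0416
0.50 t14.73 yaw -0.497 z 0.1463 F [-0.48 -0.49  1.  ] T [-0.122  0.038 -0.014] op 0.0420
0.60 t15.05 yaw -0.597 z 0.1467 F [-0.36 -0.63  1.43] T [-0.101  0.015 -0.004] op 0.0422
0.70 t15.37 yaw -0.697 z 0.1469 F [-0.19 -0.9   1.82] T [-0.176  0.016 -0.02 ] op 0.0416
[-0.0561  0.4272  1.4844  0.0001  1.2296 -0.0139]
```

View pics/s4.png

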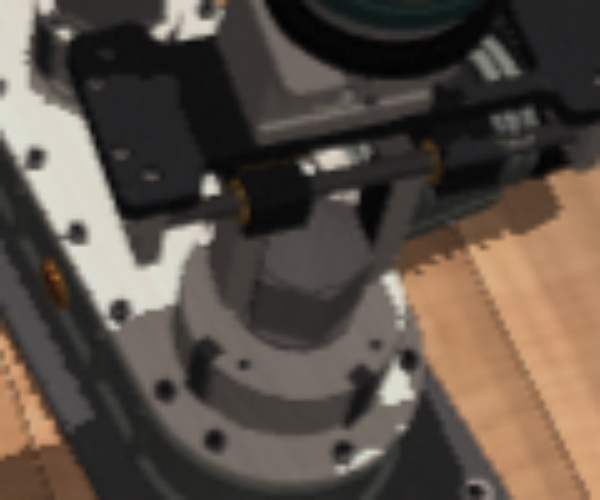

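The fingers stay on the flats (42 mm) and the nut turns with almost no moment and no rising resistance, so − really is loosening. Fz up by about 1.5 N fits the thread starting to climb a little ahead of the tool. I'll continue with z following from 0.40 rad.

```bash
python3 - <<'E'
from h import *
P=[.6405,.0335,.146]; a0=np.radians(-22.5); b0=a0+np.pi/3; ex=0
for th in(.85,1.0,1.15,1.3,1.45,1.6,1.75,1.9):
    P[2]=.146+max(0,th-.40)*.02/(2*np.pi)+ex
    r.move_l(P,qd(b0-th)); F,T=rd('%.2f'%th,b0)
    if abs(T[2])>.35 or np.linalg.norm(F)>12: print('stop'); break
    if F[2]>2.5: ex+=.0001
    if F[2]<-3: ex-=.0001
r.hold(.2)
for n in("side","top"):
    vision.snapshot(n); print([(np.array(d['at']),round(d['score'],2)) for d in models.mark_of("nut_big_mid",n)[:2]])
im=vision.snapshot("side"); u=proj("side",[.64,.034,.14])[0].astype(int)
cv2.imwrite("pics/s5.png",cv2.resize(im[u[1]-50:u[1]+50,u[0]-60:u[0]+60,::-1],None,fx=5,fy=5))
E
```

```text
0.85 t15.78 yaw -0.847 z 0.1474 F [-0.12 -0.75  1.57] T [-0.161 -0.031 -0.023] op 0.0415
1.00 t16.15 yaw -0.997 z 0.1479 F [-0.18 -0.98  0.92] T [-0.254 -0.008  0.012] op 0.0418
1.15 t16.52 yaw -1.147 z 0.1484 F [-0.04 -0.87  1.37] T [-0.216  0.017  0.012] op 0.0419
1.30 t16.88 yaw -1.297 z 0.1489 F [-0.22 -1.25  1.23] T [-0.194 -0.019 -0.015] op 0.0417
1.45 t17.25 yaw -1.447 z 0.1493 F [ 0.31 -0.9   0.99] T [-0.186 -0.035  0.026] op 0.0421
1.60 t17.62 yaw -1.597 z 0.1498 F [ 0.19 -1.05  0.76] T [-0.167 -0.063 -0.041] op 0.0417
1.75 t17.98 yaw -1.747 z 0.1503 F [-0.09 -1.05  0.65] T [-0.211 -0.045 -0.008] op 0.0416
1.90 t18.35 yaw -1.897 z 0.1508 F [ 0.35 -1.33  0.94] T [-0.218 -0.044 -0.023] op 0.0419
[(array([0.3771, 0.0374, 0.0208]), 0.9), (array([0.646 , 0.0293, 0.1377]), 0.68)]
[(array([0.3791, 0.0373, 0.0212]), 0.61)]
```

View pics/s5.png

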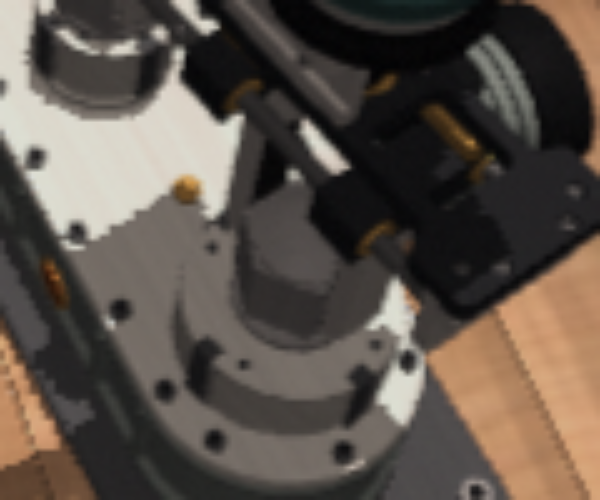

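The nut has turned 1.9 rad and climbed about 4.8 mm, with low forces throughout. I'll finish to just past 2.5 rad and lift with a guard.

```bash
python3 - <<'E'
from h import *
P=[.6405,.0335,.146]; a0=np.radians(-22.5); b0=a0+np.pi/3
for th in(2.1,2.3,2.45,2.6,2.7):
    P[2]=.146+max(0,min(th,2.55)-.40)*.02/(2*np.pi)
    r.move_l(P,qd(b0-th)); F,T=rd('%.2f'%th,b0)
    if abs(T[2])>.35 or np.linalg.norm(F)>12: print('stop'); break
g=r.move_l([P[0],P[1],P[2]+.006],vel=.02,guard=8); print(g); rd('lift6',b0)
if not g:
    g=r.move_l([P[0],P[1],.20],vel=.05,guard=10); print(g); rd('lift',b0)
    if not g:
        r.move_l([P[0],P[1],.24],vel=.1); rd('up',b0)
for n in("side","top"):
    im=vision.snapshot(n); print([(np.array(d['at']),round(d['score'],2)) for d in models.mark_of("nut_big_mid",n)[:4]])
    cv2.imwrite(f"pics/{n}6.png",im[:,:,::-1])
im=vision.snapshot("side"); u=proj("side",[.64,.034,.18])[0].astype(int)
cv2.imwrite("pics/s6.png",cv2.resize(im[u[1]-60:u[1]+60,u[0]-70:u[0]+70,::-1],None,fx=4.5,fy=4.5))
E
```

```text
2.10 t19.22 yaw -2.098 z 0.1514 F [ 0.54 -1.66  0.7 ] T [-0.302 -0.091  0.023] op 0.0421
2.30 t19.63 yaw -2.297 z 0.1520 F [ 0.55 -1.85  0.9 ] T [-0.369 -0.059 -0.02 ] op 0.0417
2.45 t20.00 yaw -2.447 z 0.1525 F [ 0.61 -1.87  1.06] T [-0.404 -0.05  -0.002] op 0.0421
2.60 t20.37 yaw -2.597 z 0.1530 F [-0.08 -2.66  2.27] T [-0.457 -0.017  0.01 ] op 0.0418
2.70 t20.68 yaw -2.697 z 0.1532 F [ 0.08 -2.48  3.89] T [-0.474  0.044 -0.019] op 0.0417
True
lift6 t20.96 yaw -2.699 z 0.1533 F [0.43 1.59 2.43] T [ 0.2   -0.011 -0.01 ] op 0.0415
[(array([0.376 , 0.0333, 0.0229]), 0.93), (array([ 0.455 , -0.0195,  0.0214]), 0.91), (array([0.6399, 0.0333, 0.0792]), 0.55)]
[(array([0.3796, 0.0377, 0.0211]), 0.77), (array([0.642 , 0.0328, 0.1382]), 0.58)]
```

View pics/s6.png

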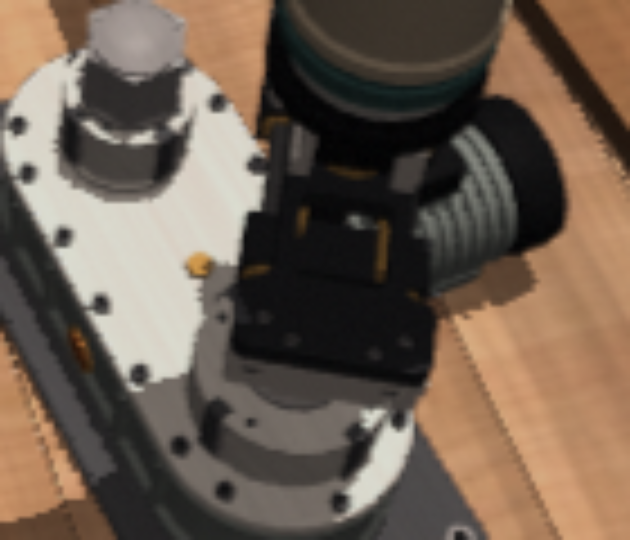

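The guard tripped at once: at 2.7 rad the pegs still seem engaged, with Fz rising as though the nut is still climbing. I won't pull. I'll turn on a little with z following, and try lifting gently.

```bash
python3 - <<'E'
from h import *
P=[.6405,.0335,.146]; a0=np.radians(-22.5); b0=a0+np.pi/3
rd('now',b0)
for th in(2.8,2.9,3.0):
    P[2]=.146+(th-.40)*.02/(2*np.pi)
    r.move_l(P,qd(b0-th)); F,T=rd('%.2f'%th,b0)
    if abs(T[2])>.35 or np.linalg.norm(F)>12: print('stop'); break
for i in range(8):
    P[2]+=.0004
    r.move_l(P,vel=.01); F,T=rd('lift',b0)
    if np.linalg.norm(F)>15: print('stop'); break
E
```

```text
now t21.27 yaw -2.699 z 0.1533 F [0.12 3.14 0.6 ] T [ 0.62  -0.008 -0.025] op 0.0417
2.80 t21.59 yaw -2.798 z 0.1536 F [ 0.23 -0.23  1.51] T [0.004 0.005 0.009] op 0.0418
2.90 t21.91 yaw -2.897 z 0.1540 F [-0.11 -0.77  1.41] T [-0.149  0.018  0.03 ] op 0.0414
3.00 t22.23 yaw -2.997 z 0.1543 F [ 0.34 -1.94  1.28] T [-0.269  0.006 -0.033] op 0.0419
lift t22.54 yaw -2.999 z 0.1543 F [ 0.8  -2.39 -1.23] T [-0.425 -0.119  0.022] op 0.0418
lift t22.86 yaw -3.000 z 0.1545 F [ 1.76 -3.35 -4.81] T [-0.578 -0.311  0.024] op 0.0417
lift t23.18 yaw -3.000 z 0.1550 F [ 1.7  -4.07 -6.9 ] T [-0.676 -0.325  0.004] op 0.0420
lift t23.49 yaw -3.000 z 0.1557 F [ 1.19 -4.46 -7.21] T [-0.841 -0.235  0.005] op 0.0418
lift t23.81 yaw -3.000 z 0.1562 F [ 1.27 -5.06 -6.86] T [-0.842 -0.177 -0.004] op 0.0419
lift t24.12 yaw -3.000 z 0.1566 F [ 0.93 -5.27 -7.3 ] T [-0.848 -0.177  0.005] op 0.0420
lift t24.44 yaw -3.000 z 0.1571 F [ 1.09 -5.24 -6.76] T [-0.842 -0.183 -0.003] op 0.0420
lift t24.76 yaw -3.000 z 0.1575 F [ 1.12 -5.2  -6.93] T [-0.881 -0.187  0.001] op 0.0420
```

Fz settles at about −7 N while z rises: the nut's 4.4 N weight plus rubbing from a 5 N side load, so it is off the thread and sliding up. I'll ease the side load by shifting −y and keep lifting.

```bash
python3 - <<'E'
from h import *
P=[.6405,.0335,.1574]; a0=np.radians(-22.5); b0=a0+np.pi/3
for i in range(2):
    P[1]-=.0004; r.move_l(P,vel=.01); F,T=rd('shift',b0)
for i in range(3):
    P[2]+=.002
    g=r.move_l(P,vel=.02,guard=8); F,T=rd('lift %s'%g,b0)
    if g: break
    P[1]+=.0001*np.clip(F[1],-3,3); P[0]+=.0001*np.clip(F[0],-3,3)
im=vision.snapshot("side"); u=proj("side",[.64,.034,.16])[0].astype(int)
cv2.imwrite("pics/s7.png",cv2.resize(im[u[1]-60:u[1]+60,u[0]-70:u[0]+70,::-1],None,fx=4.5,fy=4.5))
print(P)
E
```

```text
shift t25.07 yaw -3.000 z 0.1574 F [ 0.7  -3.58 -5.97] T [-0.699 -0.109  0.002] op 0.0417
shift t25.39 yaw -3.000 z 0.1574 F [ 0.36 -2.16 -6.01] T [-0.376 -0.054  0.009] op 0.0419
lift False t25.71 yaw -3.000 z 0.1598 F [-0.37 -0.98 -3.95] T [-0.148  0.019 -0.031] op 0.0417
lift False t26.02 yaw -3.000 z 0.1616 F [ 0.16 -0.08 -4.38] T [ 0.014 -0.031 -0.014] op 0.0419
lift False t26.34 yaw -3.000 z 0.1635 F [-0.   -0.34 -4.33] T [ 0.083  0.02  -0.03 ] op 0.0416
[np.float64(0.6404792335783159), np.float64(0.032559250183690394), 0.16340000000000002]
```

View pics/s7.png

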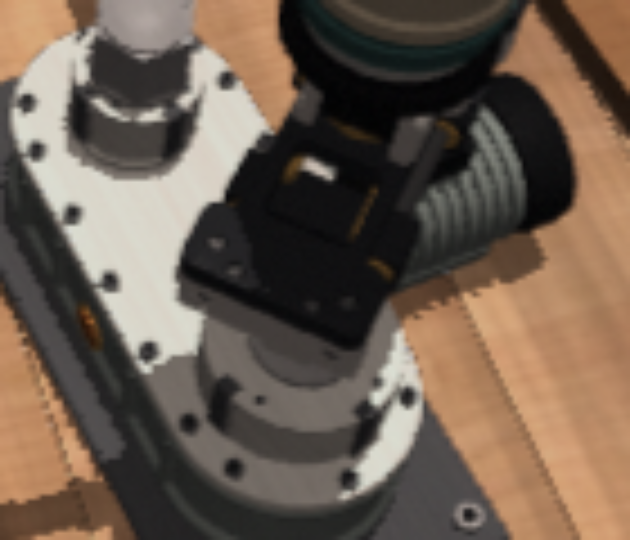

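Fz = −4.4 N, which is exactly the nut's weight, so it's free. Next I lift clear and check the dish centre from both pictures.

```bash
python3 - <<'E'
from h import *
print(r.move_l([.6405,.0326,.19],vel=.06,guard=8)); rd('up')
r.move_l([.6405,.0326,.235],vel=.15); F,T=rd('up')
for n in("side","top"):
    im=vision.snapshot(n)
    print(n,[(np.array(d['at']),round(d['score'],2)) for d in models.mark_of("dish_in",n)[:3]])
    u0=proj(n,[.434,.174,.004])[0]
    for d in models.regions_of("dish_in",n):
        ys,xs=np.nonzero(d['pixels'])
        if len(xs) and np.hypot(xs.mean()-u0[0],ys.mean()-u0[1])<25:
            c=max(cv2.findContours(d['pixels'].astype(np.uint8),cv2.RETR_EXTERNAL,cv2.CHAIN_APPROX_NONE)[0],key=len)
            e=cv2.fitEllipse(c); print('ell',e, onz(n,*e[0],.018))
    cv2.imwrite(f"pics/{n}8.png",im[:,:,::-1])
E
```

```text
False
up t27.05 yaw -2.346 z 0.1898 F [ 0.35 -0.02 -4.13] T [0.069 0.008 0.002] op 0.0419
up t27.57 yaw -2.345 z 0.2337 F [-0.18 -0.11 -4.7 ] T [ 0.086 -0.008 -0.011] op 0.0423
side [(array([0.4862, 0.5798, 0.0075]), 0.97), (array([0.4381, 0.1722, 0.0055]), 0.61)]
ell ((290.3892517089844, 307.1930847167969), (52.274837493896484, 62.146427154541016), 79.81875610351562) [0.4343 0.174  0.018 ]
top [(array([0.4912, 0.5798, 0.005 ]), 0.61), (array([0.4368, 0.1733, 0.006 ]), 0.58)]
ell ((335.3459777832031, 278.4620056152344), (47.27391052246094, 47.73991394042969), 21.286792755126953) [0.4364 0.1746 0.018 ]
```

View pics/side8.png

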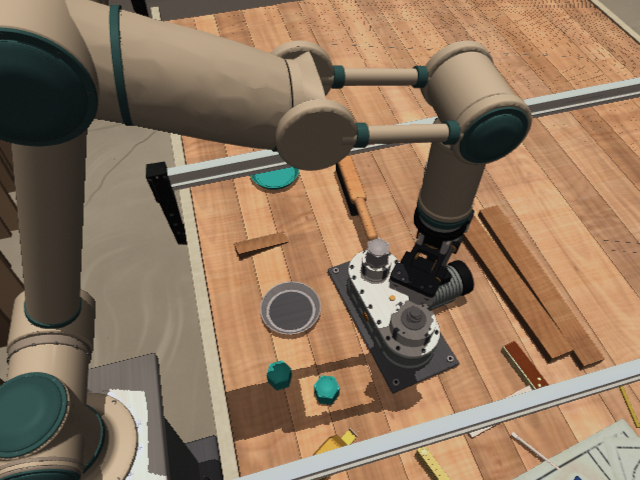

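The larger spindle is bare at pixel (412,318), and the small nut at (377,250) is untouched. The dish centre comes out at (0.4355, 0.1743) from both views. I'll carry the nut over and lower it with a guard.

```bash
python3 - <<'E'
from h import *
D=[.4355,.1743]; q=qd(np.radians(-70))
r.move_to([*D,.20],q); rd('over')
r.move_l([*D,.065],vel=.12); rd('low')
r.hold(.2); rd('low')
im=vision.snapshot("side"); u=proj("side",[*D,.04])[0].astype(int)
cv2.imwrite("pics/s9.png",cv2.resize(im[u[1]-60:u[1]+60,u[0]-70:u[0]+70,::-1],None,fx=4.5,fy=4.5))
E
```

```text
over t28.93 yaw -1.223 z 0.2006 F [ 0.21  0.13 -4.55] T [ 0.015 -0.019  0.001] op 0.0419
low t30.27 yaw -1.222 z 0.0657 F [-0.07  0.11 -4.11] T [-0.004  0.01   0.009] op 0.0418
low t30.53 yaw -1.222 z 0.0653 F [-0.04  0.3  -4.06] T [-0.008 -0.008 -0.016] op 0.0420
```

View pics/s9.png

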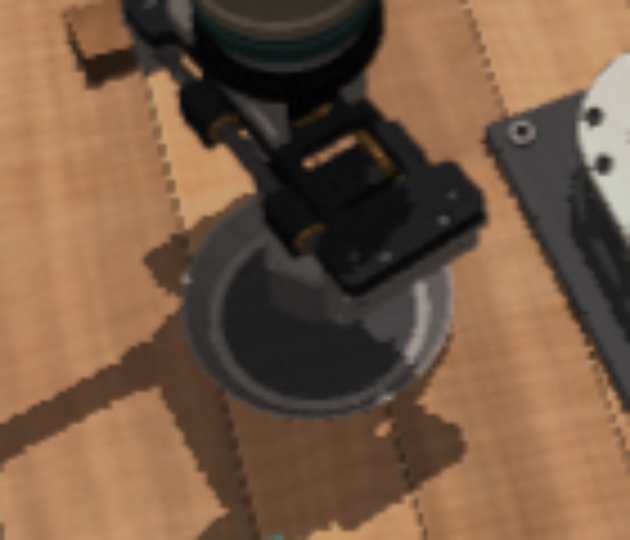

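The nut hangs over the dish with clearance to the rim. I lower it slowly until it touches.

```bash
python3 - <<'E'
from h import *
D=[.4355,.1743]
r.move_l([*D,.042],vel=.06); F0,_=rd('a')
z=.042
while z>.027:
    z-=.001; r.move_l([*D,z],vel=.015); F,_=rd('%.3f'%z,n=2)
    if F[2]-F0[2]>3.5: break
rd('touch',n=8)
E
```

```text
a t31.18 yaw -1.222 z 0.0419 F [ 0.16  0.16 -4.71] T [ 0.007  0.003 -0.023] op 0.0420
0.041 t31.47 yaw -1.222 z 0.0412 F [-0.32 -0.17 -4.49] T [-0.014  0.016 -0.04 ] op 0.0419
0.040 t31.75 yaw -1.222 z 0.0400 F [ 0.27  0.01 -4.25] T [-0.004  0.013  0.01 ] op 0.0415
0.039 t32.03 yaw -1.222 z 0.0390 F [-0.52 -0.53 -3.84] T [-0.002 -0.001  0.031] op 0.0417
0.038 t32.32 yaw -1.222 z 0.0379 F [-0.08  0.49 -4.48] T [ 0.005 -0.035  0.013] op 0.0419
0.037 t32.60 yaw -1.222 z 0.0369 F [ 0.19  0.04 -4.4 ] T [ 0.023  0.06  -0.037] op 0.0419
0.036 t32.88 yaw -1.222 z 0.0360 F [-0.06  0.   -4.04] T [ 0.    -0.01  -0.003] op 0.0421
0.035 t33.17 yaw -1.222 z 0.0350 F [-0.13 -0.84 -4.74] T [ 0.046  0.002 -0.018] op 0.0414
0.034 t33.45 yaw -1.222 z 0.0340 F [-0.46  0.11 -4.13] T [-0.005 -0.007 -0.041] op 0.0419
0.033 t33.73 yaw -1.222 z 0.0339 F [-1.91 -0.51  4.78] T [-0.052  0.397 -0.012] op 0.0418
touch t33.87 yaw -1.222 z 0.0339 F [-2.01 -0.44  5.53] T [-0.071  0.405  0.009] op 0.0419
```

Contact comes at TCP z 0.0339, as predicted. I'll unload slightly, open a little, rise straight up and look.

```bash
python3 - <<'E'
from h import *
D=[.4355,.1743]
r.move_l([*D,.0337],vel=.01); rd('unload')
gripper_to(.045); gripper_to(.056); rd('open')
r.move_l([*D,.075],vel=.06,guard=5); rd('up')
r.move_l([*D,.20],vel=.15)
r.move_to([.45,-.05,.30],qd(np.radians(-70))); rd('away')
for n in("side","top"):
    im=vision.snapshot(n)
    for t in("nut_big_mid","nut_small_mid","tape_measure","bench_brush","wedge","dish_in"):
        print(n,t,[(np.array(d['at']),round(d['score'],2)) for d in models.mark_of(t,n)[:4]])
    cv2.imwrite(f"pics/{n}10.png",im[:,:,::-1])
    u=proj(n,[*D,.02])[0].astype(int); cv2.imwrite(f"pics/{n}10c.png",cv2.resize(im[u[1]-50:u[1]+50,u[0]-50:u[0]+50,::-1],(400,400)))
cv2.imwrite('pics/c10.png',np.hstack([cv2.imread(f'pics/{n}10c.png') for n in('side','top')]))
E
```

```text
unload t34.18 yaw -1.222 z 0.0339 F [-0.8   0.2   1.92] T [-0.009  0.185  0.022] op 0.0419
open t34.96 yaw -1.222 z 0.0337 F [ 0.13  0.38 -0.04] T [ 0.002 -0.014 -0.007] op 0.0559
up t35.87 yaw -1.222 z 0.0747 F [0.46 0.28 0.58] T [-0.017 -0.002  0.026] op 0.0563
away t37.88 yaw -1.220 z 0.2990 F [-0.33  0.2   0.35] T [-0.006  0.008 -0.008] op 0.0561
side nut_big_mid [(array([0.3789, 0.0336, 0.0219]), 0.95), (array([ 0.4557, -0.0217,  0.0169]), 0.82), (array([0.4391, 0.1696, 0.0188]), 0.55)]
side nut_small_mid [(array([0.6216, 0.1848, 0.1346]), 0.94)]
side tape_measure [(array([ 0.4451, -0.1281, -0.0009]), 0.77)]
side bench_brush [(array([0.6567, 0.4046, 0.0011]), 0.87)]
side wedge [(array([0.4149, 0.3575, 0.0023]), 0.69), (array([ 0.6565,  0.4063, -0.0041]), 0.49)]
side dish_in [(array([0.4377, 0.1731, 0.0072]), 0.78)]
top nut_big_mid [(array([ 0.4599, -0.017 ,  0.0195]), 0.62), (array([0.4376, 0.1749, 0.0209]), 0.59), (array([0.3792, 0.0397, 0.0196]), 0.56)]
top nut_small_mid [(array([0.6224, 0.1811, 0.132 ]), 0.64)]
top tape_measure []
top bench_brush [(array([0.6537, 0.4086, 0.0018]), 0.92), (array([0.6195, 0.176 , 0.0792]), 0.73)]
top wedge [(array([ 0.4145,  0.3627, -0.0013]), 0.64)]
top dish_in [(array([0.433 , 0.174 , 0.0067]), 0.86)]
```

View pics/c10.png

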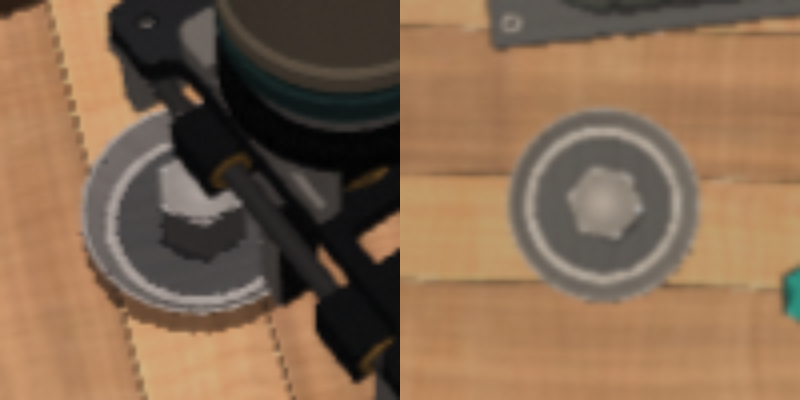

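View pics/side10.png

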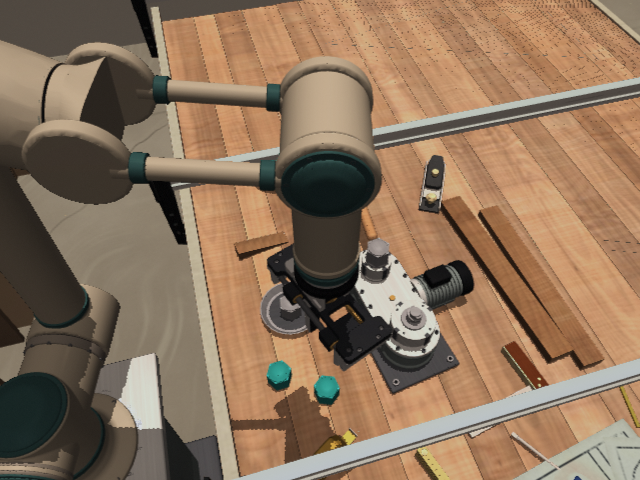

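The top crop shows the nut upright and centred in the dish (nut and floor ring both about (603,203)), let go. Other nut and bystanders are where they were. Both views put the nut within about 4 mm of the dish centre at mid height ~0.02. Handing in.

```bash
python3 - <<'E'
from h import *
r.hold(.2); st(); r.sign_off(); print('done')
E
```

```text
t38.78 p [ 0.45   -0.0501  0.3   ] yaw -1.2218 F [ 0.29 -0.1   0.22] T [ 0.007 -0.051  0.024] op 0.0558
the job is handed in; nothing more can be done
done
```

The larger cutterhead's nut is off its spindle and stands upright, open end down, in the middle of the grey dish. I handed the job in at about 39 s; no verdict is reported.

**Finding the thread:** Turning counter-clockwise (seen from above) built up a springy moment, about 0.17 N m at 0.14 rad, so I stopped there. Clockwise stayed free, so I loosened it that way, with the tool following the thread up.

**Removal:** I paused at 1.9 rad, about 4.8 mm up by the tool's height. That is inside the first step's window. The first lift, at 2.7 rad, tripped its 8 N guard. I turned on to 3.0 rad, eased a 5 N side load, and the nut slid off with only its own weight (4.4 N) on the tool.

**Placing:** I lowered it in 1 mm steps. Contact came at tool height 0.0339 m, as expected, with about 10 N change in force. I then unloaded, opened to 56 mm and backed off.

**Last checks:**
- **Nut in dish:** both views put it within about 4 mm of the dish centre, with its middle 0.019–0.021 m above the worktop. The top picture shows it upright and centred.
- **Other nut, brush and wedge:** all were within a few millimetres of where they started, which is within the networks' error.
- **Robot:** the wrist force was back to zero and the gripper was clear of everything.

**Disagreements:**
- The reported moment had the opposite sign to a reaction on the tool, so I judged direction by stiffness, not sign.
- The networks did not find the tape measure in the final top view. The side view showed it within about 5 mm of its start.

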